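# Shut the cable box on the hall console and fasten its quarter-turn stud

## Task

Shut the lid of the cable box on the console, then fasten it: press the red winged stud gently down into its keeper until it is fully in, and while it is down turn it a quarter turn clockwise until its cam catches, then let go. Never force the stud, down or round, against its keeper, and leave the bowl, the glass dome, the sunglasses cases and the keys where they are.

Things in the scene. Friction and masses are not known exactly. Their poses are not given: they have to be found in the camera images.
- case: Pale wooden cable box fixed to the console, open-topped, 190 (its x) x 200 (its y) x 70 mm high, walls 6 mm. Origin: centre of its underside. The lid's hinge runs along the top of its far edge (x = +95 mm, height 70 mm, parallel to y). Inside, under the stud, sits an adjustable steel keeper with a bottom stop; it may be set anywhere within 10 mm of depth, hidden once the lid is shut.
- lid (a joint): Opening angle of the lid (rad): 0 shut on a solid stop, grows as the near (-x) edge rises. The lid is a 190 x 200 x 10 mm board, 0.3 kg, underside in the plane of the hinge axis, so its top is 80 mm above the console when shut. Stiff hinge (0.5 N m): it stays where it is left; 2 to 4 N near its near edge pushes it shut.
- stud_seat (a point): Point on the lid's top face on the stud's axis, 150 mm from the hinge axis, midway across the lid, 40 mm from its near edge. Turns with the lid. More than 20 N between the stud's cam and the keeper (driven hard into the bottom, or twisted while not deep enough) damages it; pressing the stud with about 14 N is right in every box.
- plunger: Spring-loaded stud in the lid, pressed straight down. Origin on its axis: at stud_seat when up, below it by as much as it is pressed. Spring: 4.2 N plus 0.4 N per mm. It can turn only once 5 to 15 mm down (differs from box to box); 1.8 mm deeper is the bottom stop, felt as a steep rise above the spring's 7 to 11 N. Caught, it stays 2.5 to 12.5 mm below its free height.
- wing (a point): Middle of the red wing (grip bar), on the stud's axis, 35 mm above the plunger's origin. Wing 44 mm long (this point's x), 12 mm thick (y), 24 mm high. It stands on a dark steel flange disc 54 mm across, 5 mm thick, whose top is 12 mm below this point, 23 mm above the lid when up. The wing can be gripped with the fingertips close above the flange.
- head (a joint): Turn of the stud's head (rad), clockwise seen from above: 0 = wing along the box's x, 1.57 = wing parallel to the box's y. Solid stop at 1.66. From about 1.43 the cam lies under its catch notch: released there, the stud springs up 2.5 mm and cannot turn back. Turned only part-way, it stays down under the ledge but is not caught.
- bowl: Blush ceramic bowl, 140 mm across the rim, 55 mm high, loose, 0.35 kg. Origin: centre of its underside. Bystander.
- dome: Small glass dome on a dark wooden foot, 104 mm across, 102 mm high, loose, 0.4 kg. Origin: centre of its underside. Bystander.
- case_low: Lower (dark green) of two stacked hard plastic sunglasses cases, 65 (x) x 160 (y) x 42 mm, loose. Origin: centre of its underside. Bystander.
- case_up: Upper (brown) sunglasses case, same size, resting on the lower one. Origin: centre of its underside. Bystander.
- keyring: Steel keyring (36 mm across) with three keys reaching 71 mm to its +x side, 4 mm thick, loose. Origin: under the ring's centre. Bystander.

How it is judged:
By the outcome, as a careful person would: the job done as asked, in the order asked, and still so for the second after the job is handed in, with the robot touching nothing.
It also fails if it takes over 72 s, if anything falls off the work surface, if the arm or the gripper's body presses on something with over 40 N, if the wrist force passes 120 N, or if a joint passes its speed limit or range.

## Robot

A 6-joint arm with a two-finger parallel gripper is mounted at the origin on the work surface. World frame = base frame: x ahead of the robot, y to its left, z up, the work surface at z = 0. Lengths are in m, angles in rad, forces in N, time in s.
With the tool pointing down it reaches from about 0.35 to 0.95 m from the base axis. Payload 17.4 kg.
Tool frame: the origin (TCP) lies at the very end of the fingers, on their centre line; the grasp point (between the pads) lies 19 mm behind it; z points along the fingers, y is the direction in which the jaws open and shut (so a half turn about z gives the same grasp; the last joint's range is limited). The gripper opens to 93 mm and grips with 3 to 60 N. Pads are 15 mm wide; open, the fingers measure 128 mm over their backs; the gripper's body (75 mm by 188 mm) begins 65 mm behind the grasp point.
Start: joints at [-1.279, 0.116, 1.442, -0, 1.584, -0.038], TCP at [0.219, -0.639, 0.219] pointing down, gripper open.
Joint ranges: [-2.83, 2.83], [-0.83, 2.19], [0.07, 2.5], [-1.14, 4.28], [0.01, 3], [-2.97, 2.97]. Speed limits (rad/s): [1.89, 1.89, 2.22, 3.14, 3.14, 3.14].

## Interface

Orientations are given as a rotation vector (axis times angle).
In Python, from bench import robot, kin, camera, workorder gives the robot as it stands. The module is installed in compiled form; this text tells all that it offers. Calls block until the motion is done:
- robot.movep(position, orientation): joint-space move of the TCP to a pose.
- robot.move_linear(position, orientation=None, max_speed=0.15): straight line of the TCP; orientation=None keeps the orientation; max_speed is the mean speed in m/s.
- robot.set_joints(angles): joint-space move.
- robot.gripper_to(opening, effort=None): finger opening in m; effort is the grip in N (None keeps the last); returns when the fingers have stopped.
- robot.dwell(seconds).
- kin.ik(position, orientation): joint angles nearest the present ones, or None.
- camera(name): name is "side" or "top"; returns a dict with "color" (400x640x3 uint8, red, green, blue), "fx", "fy", "cx", "cy" (pixels), "eye" and "attitude" of the camera in the world. Camera axes: x right, y up, looking along -z (the intrinsics and any distortion apply to the point x, -y, -z); pixel columns grow to the right and rows downward; lengths in m; the calibration is good to about 2 mm. A picture is of the moment at which its call begins. There is no depth.
A pose or a line that the arm cannot do raises robot.IKError and nothing moves.
- workorder.job_done(): hands the job in, once; it reports no verdict.
Readings, each from a call of its own:
- robot.read_clock(): time.
- robot.read_q(): joint angles.
- robot.read_dq(): joint speeds.
- robot.read_effort(): joint torques, N m.
- robot.read_position(): TCP position.
- robot.read_tool_rot(): TCP orientation.
- robot.read_force(): force on the tool from outside, world axes, zero at the start.
- robot.read_ft_torque(): the same for the moment, N m.
- robot.read_grip_width(): finger opening in m.
Only numpy, scipy, OpenCV 4.12 (cv2) and the standard library are available. Lean on these libraries where they do the work, as an engineer would, in place of code of your own. Each camera call takes 0.05 s, during which the arm holds its last target. There are 200 camera calls.

## Working session

There is one attempt and no reset: what is moved stays moved. The work goes in short steps, each a Python script; the robot and the scene stay as the last script left them, time stands still between calls to the robot, and variables do not carry over. Pictures are saved under pics/ and viewed, about 8 in all and at most 12, crops included, and the job is handed in when it is done.

```bash
mkdir -p pics
python3 - <<'E'
from bench import robot,camera
import cv2
for n in("top","side"):
    c=camera(n); cv2.imwrite(f"pics/{n}0.png",c["color"][:,:,::-1])
    print(n,{k:v for k,v in c.items() if k!="color"})
print(robot.read_clock(),robot.read_tool_rot(),robot.read_force())
E
```

```text
top {'fx': 401.8546336697534, 'fy': 401.8546336697534, 'cx': 317.5317037104004, 'cy': 200.37880000280342, 'eye': array([0.43062504, 0.01851673, 1.26082999]), 'attitude': array([ 0.06486632, -0.1120157 , -1.56007576])}
side {'fx': 399.47985767617735, 'fy': 399.47985767617735, 'cx': 325.61366814776005, 'cy': 195.3661587635131, 'eye': array([ 0.5153217 , -0.85748386,  0.79436933]), 'attitude': array([ 0.90001348, -0.03332743, -0.03196023])}
0.1 [-3.09801247e+00 -5.15486418e-01  2.19255456e-04] [ 0.15327856 -0.00819316 -0.1628106 ]
```

View pics/top0.png

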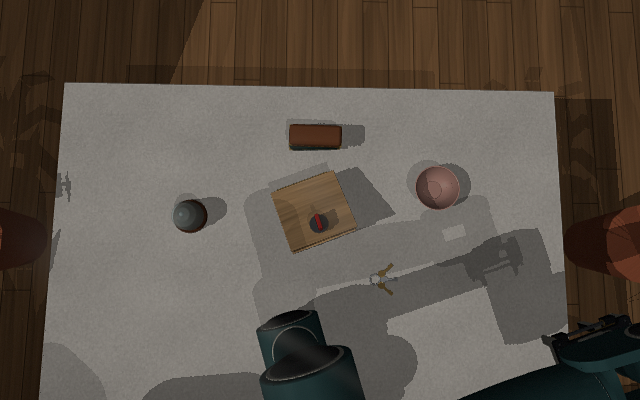

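View pics/side0.png

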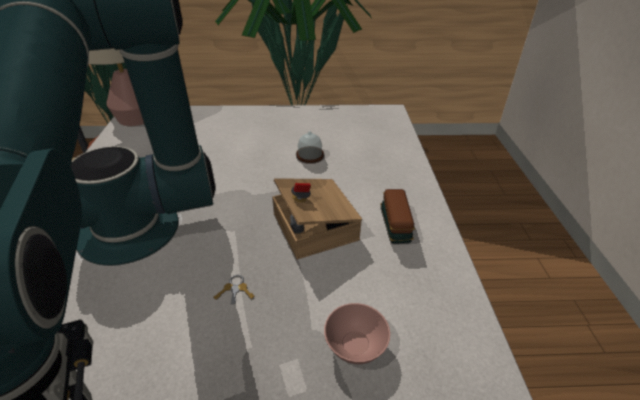

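Top view: the part-open lid spans about (271,187), (333,170), (357,228) and (293,252), with the wing at (319,223). Side view: the near edge is raised and the wing is at (302,187). I'll zoom in for the corners.

Run:
```python
import cv2,numpy as np
t=cv2.imread("pics/top0.png")[160:260,260:400]; s=cv2.imread("pics/side0.png")[165:265,260:400]
b=[cv2.resize(i,None,fx=5.6,fy=5.6,interpolation=cv2.INTER_CUBIC) for i in (t,s)]
for n,i,(x0,y0) in zip("ts",b,((260,160),(260,165))):
    i=cv2.convertScaleAbs(i,alpha=1.5,beta=10)
    for k in range(0,140,20): cv2.putText(i,str(x0+k),(int(k*5.6),10),0,.4,(255,255,0)); cv2.line(i,(int(k*5.6),0),(int(k*5.6),560),(255,255,0),1) if k%20==0 else 0
    for k in range(0,100,20): cv2.putText(i,str(y0+k),(0,int(k*5.6)+10),0,.4,(255,255,0)); cv2.line(i,(0,int(k*5.6)),(784,int(k*5.6)),(255,255,0),1)
    cv2.imwrite(f"pics/z{n}.png",i)
```

```text
(no output)
```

View pics/zt.png

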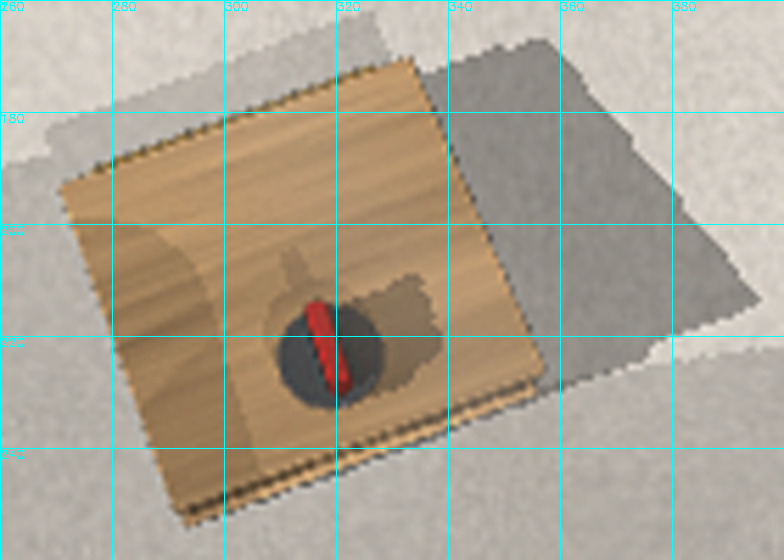

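View pics/zs.png

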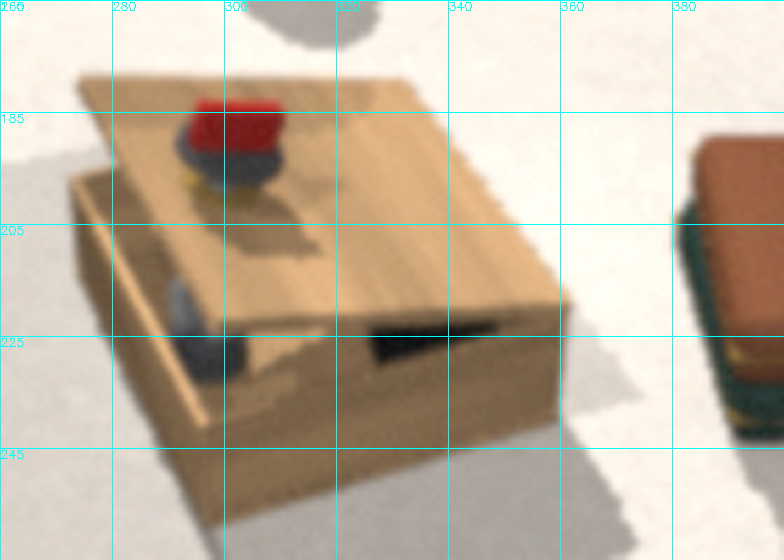

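The top crop shows the lid-top corners: far-left (271.3,193), far-right (333,170.5), near-right (356,226.5) and near-left (292,250.5). In the side crop they are at (332.5,179), (361.5,219), (299,222) and (274,179). The case's near-right corner is at (297,240) at the rim and (297,258) at the base, and the far base corner is at (359.5,240).

```bash
cat > h.py <<'E'
import numpy as np
from scipy.spatial.transform import Rotation as R
CAM={"top":(401.8546,317.5317,200.3788,[0.43062504,0.01851673,1.26082999],[0.06486632,-0.1120157,-1.56007576]),
"side":(399.47986,325.61367,195.36616,[0.5153217,-0.85748386,0.79436933],[0.90001348,-0.03332743,-0.03196023])}
def ray(n,p):
    f,cx,cy,e,a=CAM[n]; return np.array(e),R.from_rotvec(a).apply([(p[0]-cx)/f,-(p[1]-cy)/f,-1])
def plane(n,p,z):
    e,d=ray(n,p); return e+d*(z-e[2])/d[2]
def tri(pt,ps):
    e1,d1=ray("top",pt); e2,d2=ray("side",ps)
    s=np.linalg.lstsq(np.c_[d1,-d2],e2-e1,rcond=None)[0]
    a,b=e1+s[0]*d1,e2+s[1]*d2; return (a+b)/2,np.linalg.norm(a-b)
def down(psi):  # tool down, jaw axis y along heading psi
    return np.c_[[np.sin(psi),-np.cos(psi),0],[np.cos(psi),np.sin(psi),0],[0,0,-1]]
def rv(M): return R.from_matrix(M).as_rotvec()
E
python3 - <<'E'
from h import *
np.set_printoptions(precision=4,suppress=True)
T=dict(FL=(271.3,193),FR=(333,170.5),NR=(356,226.5),NL=(292,250.5),W=(318.7,221.5))
S=dict(FL=(332.5,179),FR=(361.5,219),NR=(299,222),NL=(274,179),W=(302,187))
P={}
for k in T:
    P[k],e=tri(T[k],S[k]); print(k,P[k],e)
print("far edge plane .08",plane("top",T["FL"],.08),plane("top",T["FR"],.08),plane("side",S["FL"],.08),plane("side",S["FR"],.08))
print("case NR rim/base, FR base",plane("side",(297,240),.07),plane("side",(297,258),0),plane("side",(359.5,240),0),"NL rim",plane("side",(272,196),.07))
for a,b in(("FL","FR"),("NL","NR"),("NL","FL"),("NR","FR")):
    d=P[b]-P[a];print(a,b,np.linalg.norm(d),np.arctan2(d[1],d[0]),np.arcsin(d[2]/np.linalg.norm(d)))
print("keys",plane("top",(375,280),0),plane("top",(390,290),0),plane("top",(390,265),0),"bowl",plane("top",(438,188),.055),"dome",plane("top",(190,216),.05),"cases",plane("top",(289,137),.08),plane("top",(341,137),.08))
E
```

```text
FL [0.5866 0.1202 0.081 ] 0.003361457362470578
FR [ 0.6555 -0.0621  0.0803] 0.0013320821550274347
NR [ 0.4883 -0.1241  0.1292] 0.004749832806916102
NL [0.4181 0.0552 0.1311] 0.0012649153310011062
W [ 0.4978 -0.0179  0.1571] 0.0007554381405116483
far edge plane .08 [0.585  0.1202 0.08  ] [ 0.6548 -0.0621  0.08  ] [0.5884 0.122  0.08  ] [ 0.6562 -0.0617  0.08  ]
case NR rim/base, FR base [ 0.484  -0.1267  0.07  ] [ 0.482  -0.1239  0.    ] [ 0.6564 -0.0606  0.    ] NL rim [0.409  0.0556 0.07  ]
FL FR 0.19491930334152402 -1.2096465307037496 -0.003905373528750152
NL NR 0.19252961328997742 -1.1977892882614687 -0.009824320971927161
NL FL 0.18741226869284797 0.36828692834917454 -0.27051961642731204
NR FR 0.18491014002088396 0.35485688806073845 -0.2679301945782618
keys [ 0.3268 -0.1991  0.    ] [ 0.2966 -0.2455  0.    ] [ 0.3731 -0.2465  0.    ] bowl [ 0.6094 -0.3858  0.055 ] dome [0.5169 0.3639 0.05  ] cases [0.7553 0.0706 0.08  ] [ 0.7578 -0.086   0.08  ]
```

Run:
```python
from h import *
from bench import robot,kin
np.set_printoptions(precision=3,suppress=True)
yaw=.365; u=np.array([np.cos(yaw),np.sin(yaw)]); v=np.array([-u[1],u[0]])
H=np.array([.6185,.028]); 
for psi in(yaw+np.pi/2,yaw-np.pi/2):
    for d in(0,-.8,-1.6):
        q=kin.ik([*(H-.15*u),.11],rv(down(psi+d)));print(psi,d,q)
p=H-.172*u-.055*v
psi=yaw+np.pi/2
q=kin.ik([*p,.2],rv(down(psi)))
o=rv(down(psi if q is not None and abs(q[5])<2.9 else psi-np.pi))
robot.gripper_to(0,20)
robot.movep([*p,.22],o); print(robot.read_clock(),robot.read_position(),robot.read_grip_width())
F0=robot.read_force();print("F0",F0)
for z in np.r_[.145,np.arange(.13,.086,-.006),np.arange(.085,.074,-.001)]:
    robot.move_linear([*p,z],None,.06); f=robot.read_force()-F0; print(z,robot.read_position()[2],f,robot.read_clock())
    if f[2]>8: break
robot.move_linear([*p,.2]); print(robot.read_clock())
```

```text
Traceback (most recent call last):
  File "h.py", line 15, in rv
    def rv(M): return R.from_matrix(M).as_rotvec()
                      ~~~~~~~~~~~~~^^^
  File "scipy/spatial/transform/_rotation.pyx", line 1143, in scipy.spatial.transform._rotation.Rotation.from_matrix
ValueError: Non-positive determinant (left-handed or null coordinate frame) in rotation matrix 0: [[ 0.934 -0.357  0.   ]
 [ 0.357  0.934  0.   ]
 [ 0.     0.    -1.   ]].
```

```bash
sed -i 's/\[np.sin(psi),-np.cos(psi),0\]/[-np.sin(psi),np.cos(psi),0]/' h.py
python3 - <<'E'
from h import *
from bench import robot,kin
np.set_printoptions(precision=3,suppress=True)
yaw=.365; u=np.array([np.cos(yaw),np.sin(yaw)]); v=np.array([-u[1],u[0]])
H=np.array([.6185,.028]); 
for psi in(yaw+np.pi/2,yaw-np.pi/2):
    for d in(0,-.8,-1.6):
        q=kin.ik([*(H-.15*u),.11],rv(down(psi+d)));print(psi,d,q)
p=H-.172*u-.055*v
psi=yaw+np.pi/2
q=kin.ik([*p,.2],rv(down(psi)))
o=rv(down(psi if q is not None and abs(q[5])<2 else psi-np.pi))
robot.gripper_to(0,20)
robot.movep([*p,.22],o); print(robot.read_clock(),robot.read_position(),robot.read_grip_width())
F0=robot.read_force();print("F0",F0)
for z in np.r_[.145,np.arange(.13,.086,-.006),np.arange(.085,.074,-.001)]:
    robot.move_linear([*p,z],None,.06); f=robot.read_force()-F0; print(z,robot.read_position()[2],f,robot.read_clock())
    if f[2]>8: break
robot.move_linear([*p,.2]); print(robot.read_clock())
E
```

```text
1.9357963267948965 0 [-0.107 -0.274  1.986 -0.     1.43  -2.042]
1.9357963267948965 -0.8 [-0.107 -0.274  1.986 -0.     1.43  -1.242]
1.9357963267948965 -1.6 [-0.107 -0.274  1.986 -0.     1.43  -0.442]
-1.2057963267948966 0 [-0.107 -0.274  1.986 -0.     1.43   1.099]
-1.2057963267948966 -0.8 [-0.107 -0.274  1.986 -0.     1.43   1.899]
-1.2057963267948966 -1.6 [-0.107 -0.274  1.986 -0.     1.43   2.699]
3.7417 [ 0.478 -0.085  0.22 ] 0.000457360515267528
F0 [-0.149  0.218  0.09 ]
0.145 0.1453989582261195 [-0.021 -1.72   0.299] 5.1417
0.13 0.12946889231092418 [-0.542 -0.465 -0.107] 5.5417
0.124 0.12359488772991913 [ 0.656 -0.587  0.617] 5.7917
0.118 0.11755713199548186 [ 0.268  0.421 -0.811] 6.0417
0.11199999999999999 0.11149601266360859 [ 0.132 -0.722  0.363] 6.2917
0.10599999999999998 0.10553773239269591 [ 0.642 -1.012  0.705] 6.5417
0.09999999999999998 0.09954684435190549 [ 0.185  0.16  -0.744] 6.7917
0.09399999999999997 0.09356527439544501 [ 0.406 -0.106 -0.809] 7.0417
0.08799999999999997 0.0875079472442628 [-0.322  0.637 -0.334] 7.2917
0.085 0.08482910702722563 [-0.164  0.331  0.376] 7.5417
0.084 0.08400849614008728 [ 0.402 -0.451 -0.211] 7.7917
0.083 0.08297179628710753 [ 0.198 -1.039 -0.776] 8.0417
0.082 0.08192523390190634 [-0.262 -0.455 -1.216] 8.2917
0.081 0.08094883502473967 [ 0.618 -1.25   0.547] 8.5417
0.08 0.08019104002605608 [ 0.455 -0.389  3.384] 8.7917
0.079 0.08006874959160525 [-6.953  0.662 13.926] 9.0417
10.0
```

Run:
```python
from h import *
from bench import robot,camera
import cv2
robot.movep([.25,-.4,.3],rv(down(.365+np.pi/2)))
robot.gripper_to(.05,20); print(robot.read_clock())
o=[]
for n,(x,y) in(("top",(260,160)),("side",(260,165))):
    c=camera(n)["color"][:,:,::-1]; cv2.imwrite(f"pics/{n}1.png",c)
    h=cv2.cvtColor(c,cv2.COLOR_BGR2HSV)
    m=(((h[...,0]<6)|(h[...,0]>174))&(h[...,1]>150)&(h[...,2]>60)).astype(np.uint8); m[:y]=0;m[y+100:]=0;m[:,:x]=0;m[:,x+140:]=0
    k,l,s,ce=cv2.connectedComponentsWithStats(m)
    for i in range(1,k):
        if s[i,4]>8:
            pts=np.argwhere(l==i)[:,::-1].astype(np.float32); print(n,s[i],ce[i],cv2.minAreaRect(pts))
    o.append(cv2.convertScaleAbs(cv2.resize(c[y:y+100,x:x+140],None,fx=5.6,fy=5,interpolation=cv2.INTER_CUBIC),alpha=1.5)[:, :784])
o=[cv2.resize(i,(560,300) if 0 else (420,300)) for i in o]
cv2.imwrite("pics/b1.png",cv2.resize(np.vstack(o),(600,600)) if 0 else np.vstack(o))
```

```text
Traceback (most recent call last):
bench.IKError: the arm cannot take that pose within its joint ranges
```

```bash
cat > look.py <<'E'
from h import *
from bench import robot,camera
import cv2,sys
def look(tag):
    o=[];r={}
    for n,(x,y) in(("top",(260,160)),("side",(260,165))):
        c=camera(n)["color"][:,:,::-1]; cv2.imwrite(f"pics/{n}{tag}.png",c)
        h=cv2.cvtColor(c,cv2.COLOR_BGR2HSV)
        m=(((h[...,0]<6)|(h[...,0]>174))&(h[...,1]>150)&(h[...,2]>60)).astype(np.uint8); m[:y]=0;m[y+100:]=0;m[:,:x]=0;m[:,x+140:]=0
        k,l,s,ce=cv2.connectedComponentsWithStats(m)
        for i in range(1,k):
            if s[i,4]>8:
                pts=np.argwhere(l==i)[:,::-1].astype(np.float32); print(n,s[i],ce[i],cv2.minAreaRect(pts))
        o.append(cv2.convertScaleAbs(cv2.resize(c[y:y+100,x:x+140],(420,300),interpolation=cv2.INTER_CUBIC),alpha=1.5))
    cv2.imwrite(f"pics/b{tag}.png",np.vstack(o))
E
python3 - <<'E'
from look import *
q=np.array(robot.read_q()); q[0]-=.9; robot.set_joints(q)
robot.gripper_to(.05,20); print(robot.read_clock(),robot.read_position())
look(1)
E
```

```text
12.5 [ 0.23022199 -0.4263963   0.19881399]
top [317 221   7  16  59] [320.01694915 228.44067797] ((320.0458679199219, 228.48622131347656), (14.942090034484863, 3.8313052654266357), 73.3007583618164)
side [289 196  15  10 120] [295.825      200.44166667] ((295.76922607421875, 200.34617614746094), (8.04076099395752, 15.100942611694336), 78.69007110595703)
```

View pics/b1.png

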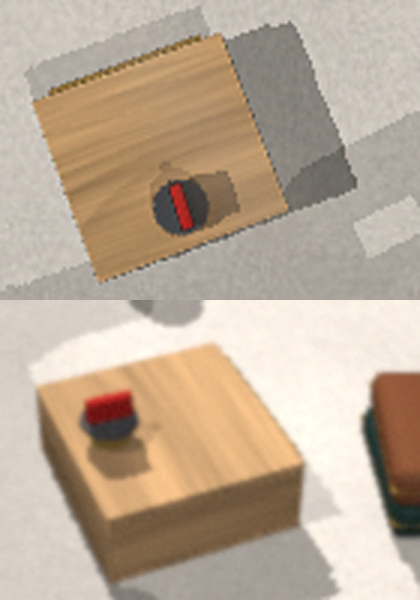

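The lid is now flat on the case in both views. In the top view the wing is at (320.0,228.5), and in the side view at (295.8,200.4), still along the box's x.

Run:
```python
from h import *
np.set_printoptions(precision=4,suppress=True)
print("wing top-plane",plane("top",(320.03,228.46),.125),"side",plane("side",(295.8,200.4),.117),tri((320.03,228.46),(295.8,200.4)))
C={"top":[(292.3,253.7),(356,229.3),(333.3,171.3),(271,194)],"side":[(272.3,194),(296,238),(361.3,219.3),(331.7,180)]}
for n,c in C.items():
    P=np.array([plane(n,p,.08)[:2] for p in c]); NL,NR,FR,FL=P
    a=lambda d:np.arctan2(d[1],d[0])
    ys=[a(FL-NL),a(FR-NR),a(NL-NR)-np.pi/2,a(FL-FR)-np.pi/2]; yw=np.mean(ys)
    print(n,P.mean(0),ys,yw,"stud",P.mean(0)-.055*np.array([np.cos(yw),np.sin(yw)]))
w=[plane("top",(320.03+7.5*s*np.cos(np.radians(73.3)),228.46+7.5*s*np.sin(np.radians(73.3))),.127) for s in(1,-1)]
d=w[1]-w[0];print("wing yaw",np.arctan2(d[1],d[0]),np.linalg.norm(d))
```

```text
wing top-plane [ 0.4797 -0.0228  0.125 ] side [ 0.4807 -0.0241  0.117 ] (array([ 0.4804, -0.0231,  0.1162]), np.float64(0.0006012764575673655))
top [ 0.5305 -0.0042] [np.float64(0.35819143086421223), np.float64(0.3726432014175789), np.float64(0.3708881278572578), np.float64(0.3651368509428645)] 0.36671490277047836 stud [ 0.4792 -0.0239]
side [ 0.5334 -0.0058] [np.float64(0.3540142170415645), np.float64(0.3664318183040559), np.float64(0.37278785658153346), np.float64(0.37058553187775245)] 0.36595485595122657 stud [ 0.4821 -0.0255]
wing yaw 0.2986051454568816 0.04220630278157359
```

```bash
cat >> h.py <<'E'
S=np.array([.480,-.0238]); YAW=.366; PSI=YAW+np.pi/2
def mf(robot,n=5):
    r=[]
    for _ in range(n): robot.dwell(.02); r.append(np.r_[robot.read_force(),robot.read_ft_torque()])
    return np.mean(r,0)
E
python3 - <<'E'
from h import *
from bench import robot,kin
np.set_printoptions(precision=3,suppress=True)
o=rv(down(PSI))
q=np.array(robot.read_q()); q[0]+=.9; 
robot.movep([*S,.19],o); robot.move_linear([*S,.135],None,.1)
robot.dwell(.2); F0=mf(robot,8); np.save("F0.npy",F0); print(robot.read_clock(),F0)
for z in(.112,.108,.1052):
    robot.move_linear([*S,z],None,.05); f=mf(robot,3)-F0; print(z,robot.read_position(),f[:3])
    if f[2]>2.5: break
robot.gripper_to(0.0,25); robot.dwell(.1)
print(robot.read_clock(),robot.read_grip_width(),robot.read_position(),robot.read_tool_rot(),o,mf(robot)-F0)
E
```

```text
16.1833 [-0.104  0.105  0.083  0.074 -0.149 -0.001]
0.112 [ 0.48  -0.024  0.112] [ 0.482 -0.26   0.177]
0.108 [ 0.48  -0.024  0.108] [ 0.087 -0.415 -0.028]
0.1052 [ 0.48  -0.024  0.105] [-0.311  0.095 -0.246]
18.2333 0.011913533248844668 [ 0.479 -0.023  0.105] [ 0.572 -3.088 -0.004] [ 0.572 -3.089 -0.   ] [-6.531  9.34   2.906  1.678  1.149 -0.008]
```

Run:
```python
from h import *
from bench import robot
np.set_printoptions(precision=3,suppress=True)
F0=np.load("F0.npy"); u=np.array([np.cos(YAW),np.sin(YAW)]); v=np.array([-u[1],u[0]])
print(robot.read_position()*1e3)
p=S.copy()
for i in range(5):
    f=mf(robot)-F0; print(p*1e3,f[:3],"u",f[:2]@u,"v",f[:2]@v,robot.read_clock())
    if abs(f[:2]@v)<1.5 and abs(f[:2]@u)<1.5: break
    p=p+np.clip(f[:2]/12e3,-.0008,.0008); robot.move_linear([*p,.1052],rv(down(PSI)),.05); robot.dwell(.05)
np.save("p.npy",p)
```

```text
[479.403 -22.81  105.09 ]
[480.  -23.8] [-6.357  9.102  2.966] u -2.6783674274165827 v 10.774159552907806 18.4
[479.47  -23.041] [-3.269  5.062  2.7  ] u -1.241359896569729 v 5.896732493723559 18.7833
[479.198 -22.62 ] [-1.134  3.116  1.827] u 0.056493407553393 v 3.3150397885902314 19.1667
[479.103 -22.36 ] [-0.241  0.792  1.827] u 0.05836847159354534 v 0.8257466359713034 19.55
```

Run:
```python
from h import *
from bench import robot
np.set_printoptions(precision=2,suppress=True)
F0=np.load("F0.npy"); p=np.load("p.npy"); o=rv(down(PSI)); z0=.1052; d=0; st=.001
while d<.019:
    d+=st; robot.move_linear([*p,z0-d],o,.05); f=mf(robot,4)-F0; a=z0-robot.read_position()[2]
    print(f"{d*1e3:.2f} {a*1e3:.2f}",f[:3],robot.read_grip_width()*1e3)
    if f[2]>13: break
    ex=f[2]-(4.2+400*a)
    st=.0002 if ex>1.5 else (.0005 if d>.0035 else .001)
np.save("d.npy",d); print(robot.read_clock(),d,f)
```

```text
1.00 0.91 [-0.35 -0.45  3.55] 11.450053231480716
2.00 1.96 [-0.03 -1.15  3.91] 11.950587140949299
3.00 2.96 [ 0.41 -1.59  4.39] 11.794511723866067
4.00 3.96 [ 0.84 -1.99  4.96] 11.479640596252016
4.50 4.45 [ 1.02 -3.11  4.93] 11.820299141998008
5.00 4.90 [ 1.02 -1.8   5.27] 12.136880245567202
5.50 5.43 [ 0.83 -2.24  5.4 ] 11.72610345638187
6.00 5.85 [ 0.46 -2.09  5.93] 11.765449761440825
6.50 6.36 [ 0.16 -2.15  5.92] 12.036153224360758
7.00 6.85 [ 0.32 -2.43  5.62] 11.791722678333244
7.50 7.36 [ 0.77 -1.87  5.79] 11.862692180927466
8.00 7.83 [ 0.12 -2.06  6.6 ] 11.835668976741541
8.50 8.30 [ 0.21 -2.43  6.43] 12.061039230833801
9.00 8.76 [-0.21 -2.42  6.99] 11.955882684276744
9.50 9.24 [ 0.07 -2.6   6.59] 11.81161494890483
10.00 9.76 [-0.59 -2.14  7.21] 12.155214483203812
10.50 10.22 [ 0.04 -2.27  7.29] 11.816137719412339
11.00 10.71 [-0.46 -1.85  7.48] 11.405998386401476
11.50 11.18 [-0.22 -1.54  8.05] 11.720747037625939
12.00 11.66 [-0.55 -2.1   7.75] 11.648895957551316
12.50 12.02 [-1.08 -1.92  9.26] 11.816601449007251
13.00 12.10 [-3.66 -2.09 14.26] 11.741894296536442
26.5167 0.013000000000000008 [-3.66 -2.09 14.26 -0.35  0.64  0.02]
```

```bash
cat > turn.py <<'E'
from h import *
from bench import robot
import sys
np.set_printoptions(precision=2,suppress=True)
F0=np.load("F0.npy"); p=np.load("p.npy"); d=float(np.load("d.npy")); z0=.1052
def turn(a0,a1,st,lim=.25):
    global p,d
    a=a0
    while a<a1-1e-6:
        a=min(a+st,a1); robot.move_linear([*p,z0-d],rv(down(PSI-a)),.05); f=mf(robot,4)-F0
        M=robot.read_tool_rot(); y=R.from_rotvec(M).apply([0,1,0]); h=PSI-np.arctan2(y[1],y[0])
        print(f"{a:.2f} act {h:.3f} dep {(z0-robot.read_position()[2])*1e3:.2f} mz {f[5]:.3f}",f[:3],p*1e3,robot.read_clock())
        if abs(f[5])>lim or f[2]>17: print("STOP");break
        if np.hypot(*f[:2])>2.5: p=p+np.clip(f[:2]/15e3,-.0005,.0005)
        if f[2]<12: d+=.00015
        elif f[2]>15: d-=.00015
    np.save("p.npy",p); np.save("d.npy",d); return a
E
python3 -c "
from turn import *
turn(0,.4,.08)"
```

```text
0.08 act 0.080 dep 12.13 mz -0.071 [-3.61 -0.26 14.47] [479.1  -22.36] 26.8333
0.16 act 0.160 dep 12.08 mz -0.042 [-2.46  0.68 13.62] [478.86 -22.38] 27.15
0.24 act 0.240 dep 12.09 mz -0.068 [-1.26  1.43 12.96] [478.7  -22.33] 27.4667
0.32 act 0.320 dep 12.10 mz -0.062 [-1.31  2.52 13.04] [478.7  -22.33] 27.7833
0.40 act 0.400 dep 12.08 mz -0.065 [-0.66  2.61 12.97] [478.61 -22.16] 28.1
```

```bash
python3 -c "
from turn import *
turn(.4,1.57,.08)"
```

```text
0.48 act 0.480 dep 12.05 mz -0.043 [-0.26  2.72 12.04] [478.57 -21.99] 28.4167
0.56 act 0.560 dep 12.09 mz -0.028 [ 0.23  3.03 12.35] [478.55 -21.81] 28.7333
0.64 act 0.640 dep 12.09 mz -0.072 [ 0.07  2.43 11.87] [478.57 -21.61] 29.05
0.72 act 0.720 dep 12.11 mz -0.056 [ 0.08  3.34 13.48] [478.57 -21.61] 29.3667
0.80 act 0.800 dep 12.09 mz -0.051 [ 0.44  2.93 12.92] [478.57 -21.38] 29.6833
0.88 act 0.880 dep 12.09 mz -0.022 [ 0.94  2.87 13.14] [478.6  -21.19] 30.0
0.96 act 0.960 dep 12.09 mz -0.056 [ 0.59  1.89 12.81] [478.66 -21.  ] 30.3167
1.04 act 1.040 dep 12.05 mz -0.030 [ 2.11  3.87 12.01] [478.66 -21.  ] 30.6333
1.12 act 1.120 dep 12.09 mz -0.077 [ 1.9   2.5  12.65] [478.8  -20.74] 30.95
1.20 act 1.200 dep 12.10 mz -0.022 [ 1.5   2.35 13.  ] [478.93 -20.57] 31.2667
1.28 act 1.280 dep 12.11 mz -0.060 [ 2.41  1.88 12.57] [479.03 -20.42] 31.5833
1.36 act 1.360 dep 12.10 mz -0.036 [ 1.49  1.52 12.2 ] [479.19 -20.29] 31.9
1.44 act 1.440 dep 12.09 mz -0.032 [ 3.43  2.72 11.6 ] [479.19 -20.29] 32.2167
1.52 act 1.520 dep 12.12 mz -0.053 [ 1.8   2.14 13.63] [479.42 -20.11] 32.5333
1.57 act 1.570 dep 12.09 mz -0.025 [ 1.49  1.01 14.  ] [479.54 -19.97] 32.85
```

Run:
```python
from turn import *
o=rv(down(PSI-1.57))
for r in(.001,.002,.0025,.003):
    robot.move_linear([*p,z0-d+r],o,.03); f=mf(robot,4)-F0; print(r,(z0-robot.read_position()[2])*1e3,f[:3],f[5])
    if f[2]<1: break
robot.gripper_to(.05); robot.dwell(.1); f=mf(robot)-F0; print(robot.read_grip_width(),f,robot.read_clock())
robot.move_linear([*p,.15],o,.05); robot.move_linear([*p,.22],o,.12)
q=np.array(robot.read_q()); q[0]-=.9; robot.set_joints(q)
from look import look
look(2); print(robot.read_clock())
```

```text
0.001 11.62322112026304 [4.24 0.9  7.72] -0.011053430081726575
0.002 10.687995045962184 [4.6  0.89 7.04] -0.0014688423114124216
0.0025 10.197304015079636 [4.53 0.31 7.4 ] -0.010153823114006354
0.003 9.705589064411921 [4.47 0.86 7.25] 0.0031414248949546415
0.04983349091294877 [-1.16 -0.36  6.17 -0.19  0.22 -0.02] 35.1
top [313 225  15   8  59] [319.8  228.61] ((320.04998779296875, 228.64999389648438), (3.7947328090667725, 14.862703323364258), 71.56504821777344)
side [292 196   9  15  77] [296.22 202.97] ((296.2000427246094, 202.9000244140625), (15.205260276794434, 5.81377649307251), 63.43495178222656)
38.725
```

View pics/b2.png

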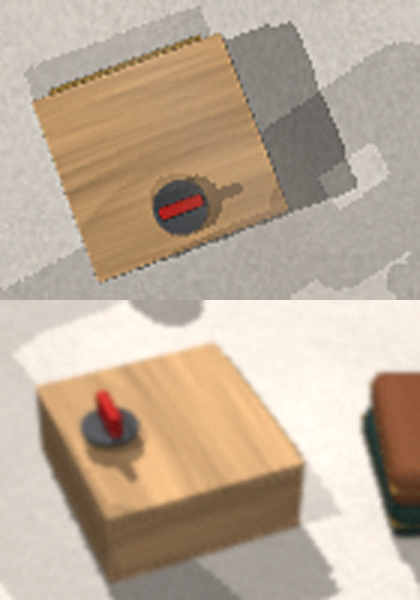

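View pics/top2.png

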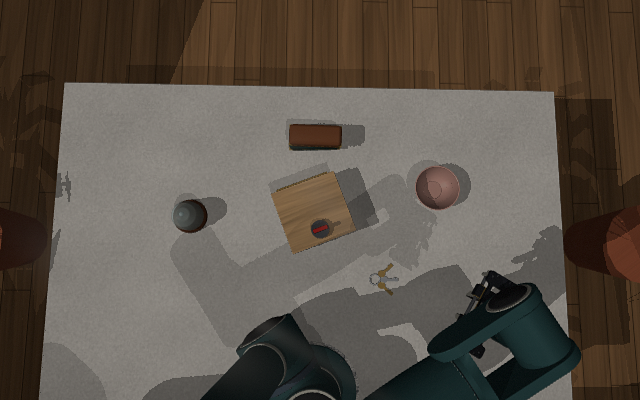

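Run:
```python
from h import *
import cv2
print(tri((320.03,228.46),(295.8,200.4)),tri((319.9,228.63),(296.2,202.95)))
# flange ellipse: dark disc lowest/centre in both side images
for t in(1,2):
    for n,(x,y,r) in(("top",(320,228,14)),("side",(296,207,14))):
        c=cv2.imread(f"pics/{n}{t}.png"); h=cv2.cvtColor(c,cv2.COLOR_BGR2HSV)
        hu=h[...,0]; red=((hu<6)|(hu>174))&(h[...,1]>150)
        m=((h[...,1]<75)&(h[...,2]<120))|red
        m[:y-r]=0;m[y+r:]=0;m[:,:x-r]=0;m[:,x+r:]=0
        k,l,s,ce=cv2.connectedComponentsWithStats(m.astype(np.uint8)); i=1+np.argmax(s[1:,4]); print(t,n,s[i],ce[i])
        if n=="side":
            pts=np.argwhere(red&(l==i)); print(" red rows",pts[:,0].min(),pts[:,0].max())
w=[plane("top",(319.95+7.4*s*np.cos(np.radians(161.56)),228.6+7.4*s*np.sin(np.radians(161.56))),.118) for s in(1,-1)]
d=w[1]-w[0];print("wing turn",YAW-np.arctan2(d[1],d[0]))
```

```text
(array([ 0.48037443, -0.02313116,  0.11622214]), np.float64(0.0006012764575673655)) (array([ 0.48072404, -0.02305639,  0.10722787]), np.float64(0.001504831347224599))
1 top [311 220  19  18 253] [319.89328063 228.55731225]
1 side [287 196  19  16 212] [296.05660377 203.4009434 ]
 red rows 196 205
2 top [311 220  19  18 255] [319.69411765 228.65882353]
2 side [287 196  19  18 206] [295.81067961 206.01941748]
 red rows 196 210
wing turn 1.6074467264247843
```

Turn is right (about 90°), but the image height can't settle whether it is caught. I'll touch the wing's top lightly, below the spring preload, to find out.

Run:
```python
from turn import *
o=rv(down(PSI-1.57)); robot.gripper_to(0,20)
c=np.array([.4797,-.0225])
robot.movep([*c,.2],o); robot.move_linear([*c,.131],None,.08); robot.dwell(.2); F0=mf(robot,8)
for z in np.r_[.127,np.arange(.125,.113,-.0005)]:
    robot.move_linear([*c,z],None,.05); f=mf(robot,4)-F0
    if z<.1235: print(f"{z:.4f} {robot.read_position()[2]:.4f}",f[:3])
    if f[2]>2.5: break
robot.move_linear([*c,.2],None,.12); q=np.array(robot.read_q()); q[0]-=.9; robot.set_joints(q); print(robot.read_clock(),robot.read_position())
```

```text
0.1230 0.1230 [-0.08  0.14  0.04]
0.1225 0.1225 [-0.26 -0.06 -0.07]
0.1220 0.1220 [-0.31 -0.43 -0.4 ]
0.1215 0.1215 [-0.62 -0.63 -0.12]
0.1210 0.1210 [ 0.1  -0.11  0.07]
0.1205 0.1205 [-0.24  0.12 -0.02]
0.1200 0.1200 [-0.46 -0.31  0.04]
0.1195 0.1195 [0.25 0.1  0.48]
0.1190 0.1195 [-1.85  0.03  5.47]
49.325 [ 0.28 -0.39  0.2 ]
```

Run:
```python
from look import *
import cv2
a=cv2.imread("pics/top0.png"); b=camera("top")["color"][:,:,::-1]; look(3)
for n,(x0,y0,x1,y1) in dict(bowl=(410,160,470,215),dome=(168,195,212,238),cases=(282,118,346,155),keys=(366,260,400,298)).items():
    p=lambda i:cv2.cvtColor(np.ascontiguousarray(i[y0:y1,x0:x1]),cv2.COLOR_BGR2HSV)[...,1].astype(np.float32)
    print(n,cv2.phaseCorrelate(p(a),p(b)))
from bench import workorder
workorder.job_done(); print(robot.read_clock())
```

```text
top [313 225  15   8  58] [319.67241379 228.65517241] ((319.9000244140625, 228.70001220703125), (3.7947328090667725, 14.546475410461426), 71.56504821777344)
side [292 196   9  15  75] [296.25333333 202.88      ] ((296.4310302734375, 202.8275909423828), (15.227017402648926, 5.756555557250977), 68.19859313964844)
bowl ((0.0007890590474843862, -0.026136556803763256), 0.9575752887460921)
dome ((0.343540902690485, 0.5035313791098659), 1.0416945298512776)
cases ((0.05165363201230733, -0.0430502983988994), 0.9966797871515155)
keys ((0.01896461393803861, -0.06525327955125348), 0.9439080642329322)
the job is handed in; nothing more can be done
the job is handed in; nothing more can be done
```

The lid is shut and the stud is fastened, and I handed the job in at about 50 s of the 72 s allowed. No verdict came back, so what follows rests on my own checks.

**What I did**
- I pushed the lid shut near its near edge, stopping at about 14 N against its solid stop.
- I gripped the wing with 25 N, centred the grip by feel, and pressed it down to the bottom stop. The force rose steeply there, and I stopped at 14.3 N.
- I turned it clockwise by 1.57 rad, with 11.6 to 14.5 N downward and less than 0.08 N m of twist. Then I let it rise, let go and moved the arm clear.

**What the last checks showed**
- **Lid and turn:** the lid looked flat in both views after the turn. The wing lay parallel to the box's y; the picture gave a turn of 1.61 rad against the 1.57 commanded, within what I can measure.
- **Catch:** a light touch on the wing's top, reaching about 5.5 N against a preload of about 7 N, found the stud 7.5 mm below its free height. At about 12 mm of travel to the bottom, that is where a caught stud should sit. The wing's position was unchanged in a picture taken afterwards.
- **Less certain:** the picture alone gave a drop of about 9 mm, too coarse to show whether it was caught. The spring force also read about 1 N below the stated value. I did not try turning the stud back.
- **Other objects:** the bowl, sunglasses cases and keys shifted by less than 0.1 pixel. The dome read a shift of about 0.6 pixel (under 2 mm). I think that is a changed shadow or reflection, since the arm never went near it, but I did not confirm it.

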